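Take the vial's temperature with the thermometer wand

TASK

Take the temperature of the glass vial with the infrared thermometer wand: draw the wand completely out of its charging sleeve by its head, lay it on the counter and let go, then take it again by its handle, fingers off the head. Point its nose squarely at the middle of the vial's paper label from about 8 cm away and hold it steady like that for a good 2 seconds. Finally lay it back flat on the counter, display up, without shifting the vial, the lens tray or the tweezer at any time.

Things in the scene. Friction and masses are not known exactly. Their poses are not given: they have to be found in the camera images.
- wand: infrared thermometer wand, a straight bar 165 long, 0.12 kg: black handle (x -82.5 to 37.5; 26 wide, 24 high), white head (x 37.5 to 82.5; 36 wide, 30 high), lens in its end face, dark display on top. Origin on the flat underside, mid-length; x towards the nose, z up out of the display side. Starts flat on the counter, handle in the sleeve, only the head (and up to 10 mm of handle) showing
- wand_nose (a point): centre of the wand's lens at the nose end (x = 82.5, 15 above the underside); the wand looks along its own +x from here
- wand_head (a point): middle of the white head (x = 60, 15 above the underside)
- wand_grip (a point): good place to hold the handle, near the balance point (x = -12, 12 above the underside)
- wand_butt (a point): rear end of the handle (x = -82.5, 12 above the underside)
- sleeve: grey charging sleeve fixed on the counter, 140 long, 46 wide, 39 high, 5 mm walls, roof and closed back, no floor (the wand slides on the counter); the inside is 36 wide and 34 high. Origin under its centre; its mouth opens towards its +x
- sleeve_mouth (a point): middle of the sleeve's open mouth, at counter level (x = 70 of the sleeve)
- woodbox: small wooden box with a shut sliding lid, fixed, 120 (x) by 90 (y), 40 high; origin under its centre; the vial stands on it
- vial: square amber glass vial standing on the wooden box, 44 by 44, 58 high to the shoulder, 80 with its black screw cap; 0.16 kg, loose. Origin at the centre of its underside; the face on its +x side carries the label
- vial_label (a point): centre of the white paper label, 36 wide and 38 high, on the vial's +x face, 29 above the vial's underside; the label faces along the vial's +x
- tray: yellow two-well lens tray, 55 (x) by 110 (y), 16 high, loose, to be left alone; origin under its centre
- tweezer: black plastic tweezer lying on the counter, about 110 long (x), 24 wide, 8 high, loose, to be left alone; origin under its centre
Things that resemble listed ones, but are neither listed nor needed, are in the scene too. Leave any pink look-alike of the wand alone. There is more than one size of the vial; the one meant has the size given above.

How it is judged:
By the outcome, as a careful person would: the job done as asked, in the order asked, and still so for the second after the job is handed in, with the robot touching nothing.
It also fails if it takes over 54 s, if anything falls off the work surface, if the arm or the gripper's body presses on something with over 40 N, if the wrist force passes 120 N, or if a joint passes its speed limit or range.

ROBOT

A 6-joint arm with a two-finger parallel gripper is mounted at the origin on the work surface. World frame = base frame: x ahead of the robot, y to its left, z up, the work surface at z = 0. Lengths are in m, angles in degrees, forces in N, time in s.
With the tool pointing down it reaches from about 0.4 to 0.825 m from the base axis. Payload 7 kg.
Tool frame: the origin (TCP) lies on the centre line of the jaws, within the pads' length; the fingertips stand 19 mm ahead of it and the grasp point (between the pads) is the TCP (r.tips_ahead is the distance from the TCP to the fingertips, in m); z points along the fingers, y is the line along which they close (so a half turn about z gives the same grasp; the last joint's range is limited). The gripper opens to 88 mm and grips with 3 to 60 N. Pads are 19 mm wide; open, the fingers measure 130 mm over their backs; the gripper's body (78 mm by 193 mm) begins 47 mm behind the grasp point.
Start: joints at [82.684, 20.546, 0.682, 0, -70.136, -16.507], TCP at [0.273, 0.617, 0.246] pointing down, gripper open.
Joint ranges: [-176.03, 176.03], [-82.01, 121.73], [-58.28, 71.71], [-173.87, 95.51], [-174.79, -0.11], [-173.66, 173.66]. Speed limits (degrees/s): [136.94, 136.94, 172.46, 180, 180, 180].

INTERFACE

Orientations are given as [roll, pitch, yaw] about the fixed x, y, z axes, in that order (R = Rz(yaw) Ry(pitch) Rx(roll)).
In Python, from plant import r, viewer, close_job gives the robot as it stands. The module is installed in compiled form; this text tells all that it offers.
- The arm moves only by the tool arm_command, never from a script. Its arguments are lists of equal length, an entry for each row: "travel": the shift along the world's x, y, z scaled (see below), a list of three; "delta_rot": the turn, a rotation vector about the world's x, y, z scaled (see below), a list of three. In form: {"travel": [[dx, dy, dz], ...], "delta_rot": [[rx, ry, rz], ...]}. A call has 1 to 20 rows; each row is the pose to reach, as a shift and turn from the pose commanded when the call began; what a row does not reach only later rows make up. The controller multiplies each number of a shift by 0.5 m and each number of a turn by 90 degrees. A row lasts 1/8 s, in which the tool goes at most 62.5 mm and 10.7 degrees, less where a joint would pass 70% of its speed; a pose out of reach is approached as far as the arm can. A call with a number of a shift or a turn outside -1 to 1 is refused whole. A call with a gripper value outside its range is refused whole. "grip" is the opening, from 0 (shut) to 1 (fully open), set as the call begins (left out, the last holds). The fingers move at their own pace and stop on an object; "newtons" is the grip in N (left out, the last holds). Time passes only in rows, so rows that repeat a pose let the fingers close. It gives the time, the measured TCP pose, the force, the opening and the grip force at its end, in the units of the state.
- r.get_state(): the state, without advancing time (a new reading comes with each control period).
- viewer.capture(name): name is "scene" or "top"; returns a dict with "img" (480x640x3 uint8, red, green, blue), "camera_matrix" (3x3 intrinsics, pixels), "R" (3x3) and "t" (3): a world point X has camera coordinates R X + t. Camera axes: x right, y down, z forward; pixel columns grow to the right and rows downward; lengths in m; the calibration is good to about 2 mm. A picture is of the moment at which its call begins. There is no depth.
- close_job(): hands the job in; it is judged then, once.
The state is a dict: "time_s": time; "joints": joint angles; "qd": joint speeds; "joint_torque": joint torques, N m; "tcp_pos": TCP position; "eef_rot": TCP orientation; "contact_force": force on the tool from outside, world axes, zero at the start; "moment": the same for the moment, N m; "gripper_width": finger opening in m; "gripper_force": force on a finger pad.
Only numpy, scipy, OpenCV 4.12 (cv2) and the standard library are available. Lean on these libraries where they do the work, as an engineer would, in place of code of your own. Each camera call takes 0.05 s, during which the arm holds its last target. There are 200 camera calls.

## Working session

There is one attempt and no reset: what is moved stays moved. The work goes in short steps, Python scripts to look and compute and a tool call to move; the robot and the scene stay as the last step left them, time stands still between calls to the robot, and variables do not carry over. Pictures are saved under pics/ and viewed, at most 10 in all, crops included, and the job is handed in when it is done.

Besides the shell and the picture viewer there is one more tool, called after ">>>" in YAML: its name, and indented under it one key for each argument. arm_command: Moves the arm, as the interface text tells. Shifts and turns lie within -1 to 1; 1 stands for 0.5 m of shift or 90 degrees of turn. Its arguments: {"type":"object","properties":{"travel":{"type":"array"},"delta_rot":{"type":"array"},"grip":{"type":"number"},"newtons":{"type":"number"}},"required":["travel","delta_rot"]}

```bash
mkdir -p pics
python3 - <<'E'
from plant import r, viewer
import cv2, pickle
d={}
for n in("scene","top"):
    c=viewer.capture(n); d[n]=c
    cv2.imwrite(f"pics/{n}0.png",c["img"][:,:,::-1]); print(n,c["camera_matrix"].tolist(),c["R"].tolist(),c["t"].tolist())
pickle.dump(d,open("c0.pkl","wb"))
print(r.get_state())
E
```

```text
scene [[438.9547318050657, 0.0, 321.65532928497527], [0.0, 438.9547318050657, 237.79551866221183], [0.0, 0.0, 1.0]] [[0.6129253608673371, 0.7901311020223128, 0.003917093648429295], [0.568680317549429, -0.43768756487471716, -0.6964425977680582], [-0.5485664940893905, 0.42909490462023225, -0.7176018146517109]] [-0.3329436413308272, -0.26797384949032216, 1.3051337064099924]
top [[455.08260866800396, 0.0, 320.7002714746758], [0.0, 455.08260866800396, 234.76942601121826], [0.0, 0.0, 1.0]] [[0.025143208548758653, -0.999659503851363, 0.006978210624525105], [-0.9935333375096133, -0.02576103607254154, -0.11057972814887232], [0.11072184211294049, -0.00415275572551731, -0.9938427583370527]] [-0.024129155885379866, 0.5909872730602016, 0.9617895781496393]
{'time_s': 0.1, 'joints': array([ 8.26845111e+01,  2.05893000e+01,  6.37917292e-01, -1.74279089e-02,
       -7.01327719e+01, -1.65065149e+01]), 'qd': array([ 0.04016751, -0.1189336 ,  0.17635805,  0.01275689, -0.08517888,
       -0.00499882]), 'joint_torque': array([-2.54813829e-03, -5.84162772e+01,  2.93746394e+01,  7.01556042e+00,
        1.00891685e-02, -5.57724218e-05]), 'tcp_pos': array([0.2724946 , 0.61711721, 0.24468667]), 'eef_rot': array([ 1.79914658e+02, -8.20380528e-03, -2.38279324e+01]), 'contact_force': array([ 0.57190164, -0.84208849,  0.82146008]), 'moment': array([-0.00276096, -0.02025931,  0.00967666]), 'gripper_force': 0.0, 'gripper_width': 0.08750368114852156}
```

View pics/scene0.png

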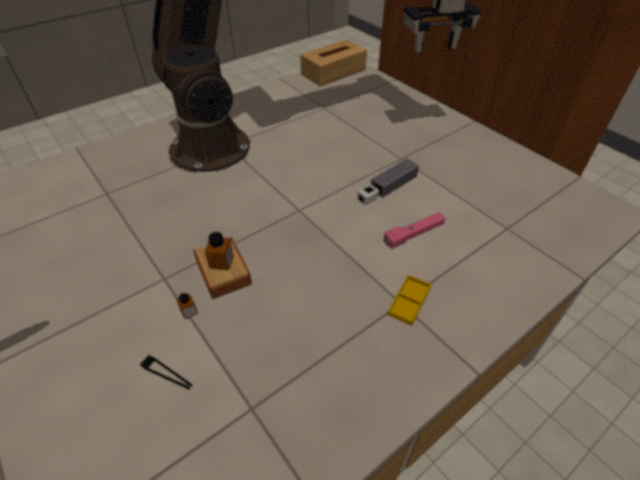

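View pics/top0.png

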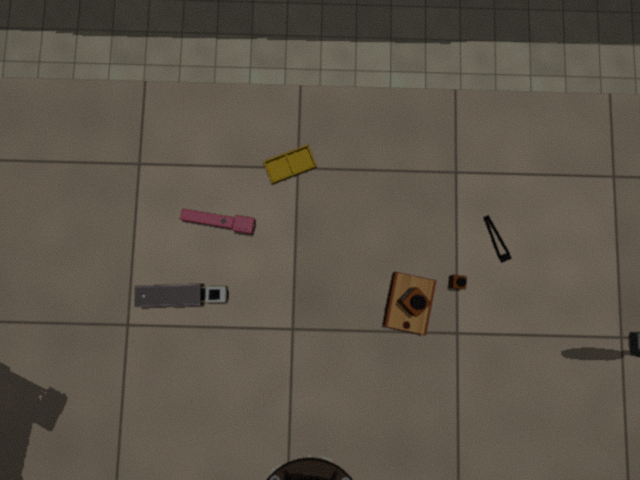

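The scene view shows the white wand head at (370,192) in its grey sleeve at (395,178), and a pink look-alike at (415,230). There are two vials: one on the wooden box at (219,250) (top view 415,300) and a smaller one on the counter at (186,305) (top view 457,282). The tray is at (410,300) and the tweezer at (166,372). The vial on the box fits the description because it stands on the box and is larger; I'll confirm it in an enlarged crop.

Run:
```python
import pickle,cv2,numpy as np
d=pickle.load(open("c0.pkl","rb"))
f=lambda n,x,y,w,h,s:cv2.resize(d[n]["img"][y:y+h,x:x+w,::-1],(w*s,h*s),interpolation=cv2.INTER_CUBIC)
a=f("scene",170,225,100,100,4)[:, :400]; b=f("top",375,255,100,100,4)
c=f("top",125,272,110,50,4)[:, :400]; e=f("scene",345,150,100,50,4)
cv2.imwrite("pics/crop1.png",np.vstack([np.hstack([a,b]),np.hstack([e,c])]))
```

```text
(no output)
```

View pics/crop1.png

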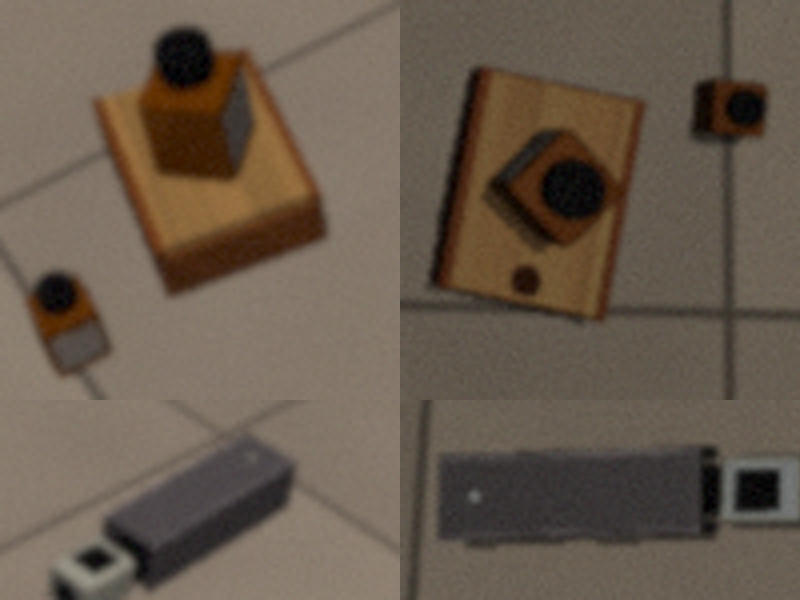

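The crop confirms the vial on the box: it is the larger one, and its grey label faces up-left in the top view and right in the scene view. The small vial is the decoy. In the top view the wand head spans about (205–228, 286–303), with a bit of black handle showing at (203,294). Next I'll average frames to get sharper measurements.

```bash
cat > h.py <<'E'
import numpy as np, cv2, pickle
def ray(c,uv,z):
    uv=np.atleast_2d(uv).astype(float); K,R,t=c["camera_matrix"],c["R"],c["t"]
    d=np.c_[uv,np.ones(len(uv))]@np.linalg.inv(K).T@R; o=-R.T@t
    return o+d*((z-o[2])/d[:,2])[:,None]
def proj(c,X):
    p=(np.atleast_2d(X)@c["R"].T+c["t"])@c["camera_matrix"].T; return p[:,:2]/p[:,2:]
def mean_cap(n,k=4):
    from plant import viewer
    cs=[viewer.capture(n) for _ in range(k)]; c=dict(cs[0]); c["img"]=np.mean([x["img"] for x in cs],0).astype(np.uint8); return c
def crop(c,x,y,w,h,s):
    im=cv2.resize(c["img"][y:y+h,x:x+w,::-1],(w*s,h*s),interpolation=cv2.INTER_CUBIC)
    return cv2.convertScaleAbs(im,alpha=1.5)
E
python3 - <<'E'
from h import *
d={n:mean_cap(n,6) for n in("scene","top")}
pickle.dump(d,open("c1.pkl","wb"))
a=crop(d["scene"],195,225,40,50,10);b=crop(d["top"],390,275,40,50,10)
im=np.hstack([a,b])
for i in range(0,800,50): cv2.line(im,(i,0),(i,6),(0,255,0),1); cv2.line(im,(i,494),(i,499),(0,255,0),1)
for j in range(0,500,50): cv2.line(im,(0,j),(6,j),(0,255,0),1);cv2.line(im,(400,j),(406,j),(0,255,0),1)
cv2.imwrite("pics/crop2.png",im)
# head white mask, sleeve
t=d["top"]; hsv=cv2.cvtColor(t["img"],cv2.COLOR_RGB2HSV)
sub=t["img"][275:315,125:235].astype(int)
print(sub[19,60:,:].mean(-1).astype(int).tolist()); print(hsv[294,140:200:10].tolist(), hsv[320,140:200:20].tolist(), hsv[288,205:230].tolist())
E
```

```text
[55, 54, 55, 54, 54, 54, 54, 54, 54, 53, 55, 55, 55, 55, 52, 30, 7, 7, 10, 23, 63, 100, 106, 81, 39, 14, 10, 8, 13, 12, 9, 8, 8, 11, 43, 95, 111, 114, 115, 104, 81, 48, 24, 36, 78, 91, 92, 90, 92, 92]
[[0, 24, 53], [8, 19, 55], [0, 14, 56], [174, 23, 56], [0, 19, 55], [0, 14, 56]] [[14, 54, 108], [16, 50, 107], [15, 53, 106]] [[22, 36, 77], [38, 20, 104], [43, 16, 115], [38, 9, 112], [45, 9, 109], [48, 12, 107], [42, 12, 106], [50, 7, 106], [50, 7, 108], [50, 7, 106], [45, 10, 107], [53, 9, 108], [50, 7, 107], [45, 9, 109], [60, 5, 106], [60, 5, 112], [60, 4, 115], [70, 7, 115], [50, 7, 115], [30, 16, 109], [30, 27, 85], [30, 35, 51], [23, 43, 48], [17, 56, 87], [17, 53, 102]]
```

View pics/crop2.png

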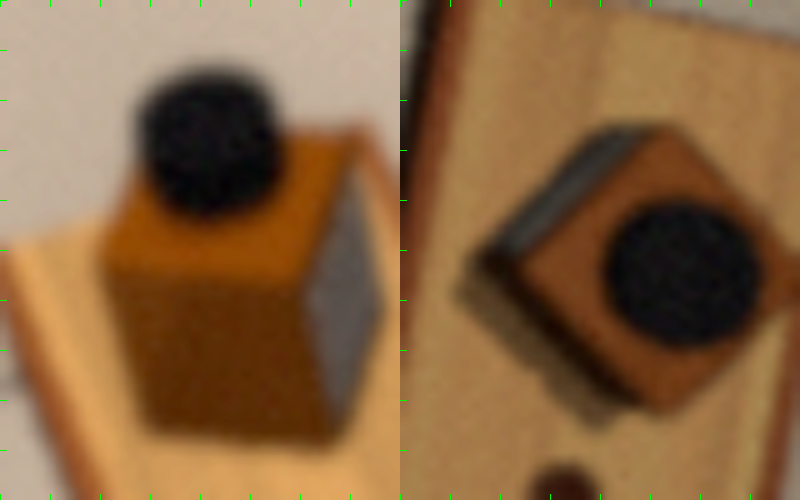

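The left half (scene) shows the vial's shoulder corners at crop (107,268), (308,280) and (358,135), and its foot corners at (150,430), (333,445) and (383,308). In the right half (top), the shoulder corners are at (520,268), (670,125), (798,270) and (665,415), and the label face is at the upper left.

Run:
```python
from h import *
d=pickle.load(open("c1.pkl","rb"));s,t=d["scene"],d["top"]
f=lambda P,x,y:(np.array(P)+.5)/10-.5+[x,y]
sh=ray(s,f([(107,268),(308,280),(358,135)],195,225),.098)
bo=ray(s,f([(150,430),(333,445),(383,308)],195,225),.04)
tp=ray(t,f([(120,268),(270,125),(398,270),(265,415)],390,275),.098)
tb=ray(t,f([(80,250),(215,125)],390,275),.04)
cap=ray(t,f([(283,275)],390,275),.12)
np.set_printoptions(precision=4,suppress=True)
for n,p in zip("sh bo tp tb cap".split(),(sh,bo,tp,tb,cap)):
    print(n,p[:,:2].tolist()); 
    if len(p)>1: e=np.diff(p[:,:2],axis=0); print(np.hypot(*e.T),np.degrees(np.arctan2(e[:,1],e[:,0])))
# wand/sleeve
img=cv2.resize(t["img"],None,fx=8,fy=8,interpolation=cv2.INTER_CUBIC); g=img.mean(-1)
hsv=cv2.cvtColor(img,cv2.COLOR_RGB2HSV); S,V=hsv[...,1],hsv[...,2]
def rect(m,x0,x1,y0,y1,z,name):
    M=np.zeros_like(m,np.uint8); M[y0*8:y1*8,x0*8:x1*8]=m[y0*8:y1*8,x0*8:x1*8]
    M=cv2.morphologyEx(M,cv2.MORPH_OPEN,np.ones((17,17)))
    cs,_=cv2.findContours(M,0,2); c=max(cs,key=cv2.contourArea); b=(cv2.boxPoints(cv2.minAreaRect(c))+.5)/8-.5
    w=ray(t,b,z); e=np.diff(w[:3,:2],axis=0); print(name,b.round(1).tolist(),w[:,:2].tolist(),'c',w.mean(0),np.hypot(*e.T),np.degrees(np.arctan2(e[:,1],e[:,0])))
rect(((S<35)&(V>80)).astype(np.uint8),200,232,280,310,.030,"head")
rect(((V>42)&(V<75)&(S<45)).astype(np.uint8),128,206,275,315,.039,"sleeve")
rect(((hsv[...,0]<25)&(S>80)).astype(np.uint8),375,440,262,340,.04,"box")
rect(((hsv[...,0]>20)&(S>180)&(V>60)).astype(np.uint8),255,325,140,190,.016,"tray")
print("mouth/edges row",ray(t,[[200,294],[219,294],[228,294]],.03)[:, :2])
print("pink",ray(t,[[181,215],[254,225],[245,232]],.0)[:, :2].tolist(),"tweez",ray(t,[[487,217],[506,260]],0)[:,:2].tolist(), "cams",-s["R"].T@s["t"],-t["R"].T@t["t"])
```

```text
sh [[0.4602997523996889, -0.2323921765773078], [0.4878048331545445, -0.20201028361313558], [0.4583316020185695, -0.17388640402834152]]
[0.041  0.0407] [ 47.8451 136.342 ]
bo [[0.4533549645867565, -0.23069492701818892], [0.48060478470645074, -0.20210472646367117], [0.4530693501861328, -0.17431522920580367]]
[0.0395 0.0391] [ 46.3751 134.7369]
tp [[0.45366550218711305, -0.17471862214915967], [0.4830073307876466, -0.20487264665424265], [0.4546617838237054, -0.23071116832545888], [0.42520874215319954, -0.20397455004047332]]
[0.0421 0.0384 0.0398] [ -45.7821 -137.6491  137.7677]
tb [[0.4555293394201139, -0.17680209385786755], [0.4828189168487657, -0.2056195356350927]]
[0.0397] [-46.5599]
cap [[0.4537604315306615, -0.2027174133850712]]
head [[204.89999389648438, 285.8999938964844], [225.10000610351562, 285.8999938964844], [225.10000610351562, 301.79998779296875], [204.89999389648438, 301.79998779296875]] [[0.47401936457864935, 0.2382521055392659], [0.4751109966576411, 0.19483635797257662], [0.44116883398962503, 0.19319402647642783], [0.44009171439373107, 0.23644477221283394]] c [0.4576 0.2
[... 840 characters left out ...]
0610351562], [307.5, 144.5], [315.79998779296875, 166.1999969482422], [271.20001220703125, 183.3000030517578]] [[0.7564270847130232, 0.12587391785069615], [0.7989630819188296, 0.026141177948635824], [0.7488802766851204, 0.005862166804315081], [0.7068145888010076, 0.10517082732018045]] c [0.7528 0.0658 0.016 ] [0.1084 0.054 ] [ -66.9018 -157.9565]
mouth/edges row [[0.4565 0.248 ]
 [0.4575 0.2071]
 [0.458  0.1877]]
pink [[0.6318993550370116, 0.30819667046701826], [0.613383581761081, 0.14217625865555147], [0.5969302922612214, 0.16180506731972757]] tweez [[0.6455185155619677, -0.3861989427871857], [0.5487599482228233, -0.4275599230519561]] cams [ 1.0724 -0.4142  0.7512] [ 0.4813 -0.0049  1.0214]
```

>>> arm_command:
  travel:
    - [0.1, -0.2, -0.05]
    - [0.2, -0.4, -0.12]
    - [0.3, -0.6, -0.2]
    - [0.35, -0.75, -0.25]
    - [0.369, -0.804, -0.272]
    - [0.369, -0.804, -0.272]
    - [0.369, -0.804, -0.272]
    - [0.369, -0.804, -0.272]
    - [0.369, -0.804, -0.272]
    - [0.369, -0.804, -0.272]
    - [0.369, -0.804, -0.272]
    - [0.369, -0.804, -0.272]
  delta_rot:
    - [0, 0, -0.1]
    - [0, 0, -0.2]
    - [0, 0, -0.3]
    - [0, 0, -0.4]
    - [0, 0, -0.5]
    - [0, 0, -0.6]
    - [0, 0, -0.7]
    - [0, 0, -0.7]
    - [0, 0, -0.7]
    - [0, 0, -0.7]
    - [0, 0, -0.7]
    - [0, 0, -0.7]
  grip: 1
  newtons: 20

```text
time_s: 2.2
tcp_pos: [0.457, 0.2164, 0.1099]
eef_rot: [-180.0, 0.0, -86.7]
contact_force: [-0.3, -0.0, -0.2]
gripper_width: 0.0875
gripper_force: 0.0
```

>>> arm_command:
  travel:
    - [0, 0, -0.06]
    - [0, 0, -0.12]
    - [0, 0, -0.16]
    - [0, 0, -0.176]
    - [0, 0, -0.176]
    - [0, 0, -0.176]
  delta_rot:
    - [0, 0, 0]
    - [0, 0, 0]
    - [0, 0, 0]
    - [0, 0, 0]
    - [0, 0, 0]
    - [0, 0, 0]

```text
time_s: 2.95
tcp_pos: [0.4576, 0.216, 0.0224]
eef_rot: [-179.9, 0.1, -86.8]
contact_force: [0.3, -0.6, 0.0]
gripper_width: 0.0876
gripper_force: 0.0
```

>>> arm_command:
  travel:
    - [0, 0, 0]
    - [0, 0, 0]
    - [0, 0, 0]
    - [0, 0, 0]
    - [0, 0, 0]
    - [0, 0, 0]
    - [0, 0, 0]
    - [0, 0, 0]
  delta_rot:
    - [0, 0, 0]
    - [0, 0, 0]
    - [0, 0, 0]
    - [0, 0, 0]
    - [0, 0, 0]
    - [0, 0, 0]
    - [0, 0, 0]
    - [0, 0, 0]
  grip: 0
  newtons: 15

```text
time_s: 3.95
tcp_pos: [0.4571, 0.2154, 0.0215]
eef_rot: [180.0, -0.0, -86.8]
contact_force: [1.0, -0.4, -0.1]
gripper_width: 0.036
gripper_force: 14.8
```

>>> arm_command:
  travel:
    - [0.001, -0.02, 0]
    - [0.003, -0.05, 0]
    - [0.005, -0.09, 0]
    - [0.007, -0.13, 0]
    - [0.01, -0.17, 0]
    - [0.012, -0.21, 0]
    - [0.014, -0.25, 0]
    - [0.016, -0.29, 0]
    - [0.018, -0.315, 0]
    - [0.018, -0.32, 0]
    - [0.018, -0.32, 0]
    - [0.018, -0.32, 0]
  delta_rot:
    - [0, 0, 0]
    - [0, 0, 0]
    - [0, 0, 0]
    - [0, 0, 0]
    - [0, 0, 0]
    - [0, 0, 0]
    - [0, 0, 0]
    - [0, 0, 0]
    - [0, 0, 0]
    - [0, 0, 0]
    - [0, 0, 0]
    - [0, 0, 0]

```text
time_s: 5.45
tcp_pos: [0.4662, 0.0558, 0.0215]
eef_rot: [180.0, -0.0, -86.8]
contact_force: [-0.9, -0.2, -0.5]
gripper_width: 0.036
gripper_force: 14.9
```

>>> arm_command:
  travel:
    - [0, 0, 0]
    - [0, 0, 0]
    - [0, 0, 0]
    - [0, 0, 0]
    - [0, 0, 0]
    - [0, 0, 0.03]
    - [0, 0, 0.1]
    - [0, 0, 0.16]
    - [0, 0, 0.2]
    - [0, 0, 0.2]
    - [0, 0, 0.2]
  delta_rot:
    - [0, 0, 0]
    - [0, 0, 0]
    - [0, 0, 0]
    - [0, 0, 0]
    - [0, 0, 0]
    - [0, 0, 0]
    - [0, 0, 0]
    - [0, 0, 0]
    - [0, 0, 0]
    - [0, 0, 0]
    - [0, 0, 0]
  grip: 1

```text
time_s: 6.82
tcp_pos: [0.4657, 0.0553, 0.121]
eef_rot: [180.0, -0.0, -86.8]
contact_force: [0.2, -0.3, -0.5]
gripper_width: 0.0877
gripper_force: 0.0
```

>>> arm_command:
  travel:
    - [0.06, -0.02, 0.05]
    - [0.16, -0.04, 0.1]
    - [0.26, -0.06, 0.1]
    - [0.3, -0.06, 0.1]
    - [0.3, -0.06, 0.1]
    - [0.3, -0.06, 0.1]
  delta_rot:
    - [0, 0, 0]
    - [0, 0, 0]
    - [0, 0, 0]
    - [0, 0, 0]
    - [0, 0, 0]
    - [0, 0, 0]

```text
time_s: 7.58
tcp_pos: [0.615, 0.0253, 0.1703]
eef_rot: [179.9, -0.0, -86.8]
contact_force: [-0.5, -0.4, 0.8]
gripper_width: 0.0874
gripper_force: 0.0
```

Run:
```python
from h import *
d={n:mean_cap(n,4) for n in("scene","top")}
pickle.dump(d,open("c2.pkl","wb"))
for n in d: cv2.imwrite(f"pics/{n}2.png",crop(d[n],*((120,120,340,280,2) if 0 else (0,0,640,480,1))))
im=np.hstack([cv2.resize(cv2.convertScaleAbs(d[n]["img"][100:400,:,::-1],alpha=1.5),(800,375))[:, :] for n in("scene",)]+[])
im=np.vstack([im[:300], crop(d["top"],130,240,200,75,4)]); cv2.imwrite("pics/v2.png",im)
```

```text
(no output)
```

View pics/v2.png

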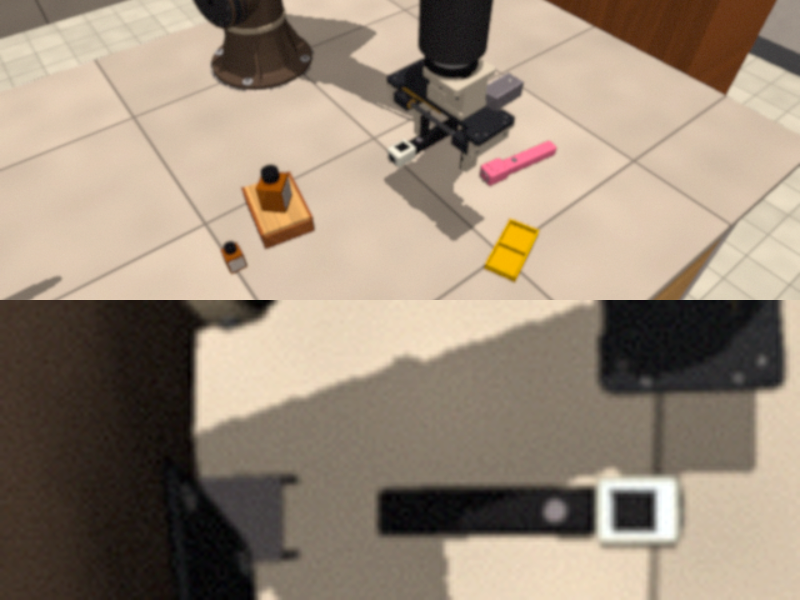

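The wand is fully out of the sleeve and flat with its display up: butt at top-crop x≈379, head from 597 to 680. Now I'll compute where to take the handle.

Run:
```python
from h import *
t=pickle.load(open("c2.pkl","rb"))["top"]
img=cv2.resize(t["img"],None,fx=8,fy=8,interpolation=cv2.INTER_CUBIC)
hsv=cv2.cvtColor(img,cv2.COLOR_RGB2HSV);S,V=hsv[...,1],hsv[...,2]
M=np.zeros(V.shape,np.uint8); sl=np.s_[280*8:304*8,215*8:279*8]; M[sl]=(V[sl]<34)
c=max(cv2.findContours(M,0,2)[0],key=cv2.contourArea); b=(cv2.boxPoints(cv2.minAreaRect(c))+.5)/8-.5
w=ray(t,b,.024); print(b.round(1).tolist(),w[:,:2].round(4).tolist(),w.mean(0))
M[:]=0; sl=np.s_[275*8:308*8,270*8:305*8]; M[sl]=(V[sl]>130)&(S[sl]<40)
c=max(cv2.findContours(M,0,2)[0],key=cv2.contourArea); b=(cv2.boxPoints(cv2.minAreaRect(c))+.5)/8-.5
w=ray(t,b,.03); print(b.round(1).tolist(),w[:,:2].round(4).tolist(),w.mean(0))
```

```text
[[224.3000030517578, 286.8999938964844], [277.70001220703125, 286.6000061035156], [277.70001220703125, 297.79998779296875], [224.3000030517578, 298.1000061035156]] [[0.473, 0.1977], [0.4766, 0.0817], [0.4524, 0.0807], [0.4489, 0.1964]] [0.46269822 0.13910356 0.024     ]
[[278.79998779296875, 283.70001220703125], [298.79998779296875, 283.70001220703125], [298.79998779296875, 299.8999938964844], [278.79998779296875, 299.8999938964844]] [[0.4829, 0.0789], [0.484, 0.0357], [0.4491, 0.0346], [0.448, 0.0777]] [0.46599893 0.0567155  0.03      ]
```

>>> arm_command:
  travel:
    - [-0.08, 0.06, 0]
    - [-0.18, 0.13, 0]
    - [-0.27, 0.19, -0.02]
    - [-0.306, 0.207, -0.06]
    - [-0.306, 0.207, -0.1]
    - [-0.306, 0.207, -0.14]
    - [-0.306, 0.207, -0.14]
    - [-0.306, 0.207, -0.2]
    - [-0.306, 0.207, -0.26]
    - [-0.306, 0.207, -0.29]
    - [-0.306, 0.207, -0.3]
    - [-0.306, 0.207, -0.3]
    - [-0.306, 0.207, -0.3]
  delta_rot:
    - [0, 0, 0]
    - [0, 0, 0]
    - [0, 0, 0]
    - [0, 0, 0]
    - [0, 0, 0]
    - [0, 0, 0]
    - [0, 0, 0]
    - [0, 0, 0]
    - [0, 0, 0]
    - [0, 0, 0]
    - [0, 0, 0]
    - [0, 0, 0]
    - [0, 0, 0]

```text
time_s: 9.6
tcp_pos: [0.4637, 0.1294, 0.0225]
eef_rot: [-179.9, 0.0, -86.8]
contact_force: [0.8, 0.2, 0.7]
gripper_width: 0.0876
gripper_force: 0.0
```

>>> arm_command:
  travel:
    - [0, 0, 0]
    - [0, 0, 0]
    - [0, 0, 0]
    - [0, 0, 0]
    - [0, 0, 0]
    - [0, 0, 0]
    - [0, 0, 0]
    - [0, 0, 0]
  delta_rot:
    - [0, 0, 0]
    - [0, 0, 0]
    - [0, 0, 0]
    - [0, 0, 0]
    - [0, 0, 0]
    - [0, 0, 0]
    - [0, 0, 0]
    - [0, 0, 0]
  grip: 0
  newtons: 25

```text
time_s: 10.6
tcp_pos: [0.4632, 0.129, 0.0216]
eef_rot: [-180.0, 0.0, -86.8]
contact_force: [-0.1, 0.2, -0.7]
gripper_width: 0.026
gripper_force: 24.9
```

>>> arm_command:
  travel:
    - [0, 0, 0.03]
    - [0.01, 0, 0.08]
    - [0.03, -0.02, 0.12]
    - [0.06, -0.05, 0.14]
    - [0.09, -0.09, 0.14]
    - [0.12, -0.14, 0.14]
    - [0.15, -0.19, 0.14]
    - [0.18, -0.24, 0.14]
    - [0.21, -0.29, 0.14]
    - [0.23, -0.33, 0.13]
    - [0.25, -0.36, 0.12]
    - [0.257, -0.377, 0.11]
    - [0.259, -0.383, 0.108]
    - [0.259, -0.383, 0.108]
    - [0.259, -0.383, 0.108]
    - [0.259, -0.383, 0.108]
    - [0.259, -0.383, 0.108]
  delta_rot:
    - [0, 0, 0]
    - [0, 0, 0]
    - [0, 0, -0.04]
    - [0, 0, -0.1]
    - [0, 0, -0.16]
    - [0, 0, -0.22]
    - [0, 0, -0.28]
    - [0, 0, -0.34]
    - [0, 0, -0.4]
    - [0, 0, -0.45]
    - [0, 0, -0.49]
    - [0, 0, -0.52]
    - [0, 0, -0.53]
    - [0, 0, -0.53]
    - [0, 0, -0.53]
    - [0, 0, -0.53]
    - [0, 0, -0.53]

```text
time_s: 12.72
tcp_pos: [0.5927, -0.0623, 0.0758]
eef_rot: [-180.0, 0.0, -134.5]
contact_force: [0.9, -0.2, -0.9]
gripper_width: 0.026
gripper_force: 24.9
```

Run:
```python
from h import *
d={n:mean_cap(n,4) for n in("scene","top")}
pickle.dump(d,open("c3.pkl","wb"))
a=crop(d["scene"],190,215,100,100,4); b=crop(d["top"],280,220,160,120,5)
cv2.imwrite("pics/v3.png",np.hstack([cv2.resize(a,(400,400)),cv2.resize(crop(d["top"],330,225,100,100,4),(400,400))]))
```

```text
(no output)
```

View pics/v3.png

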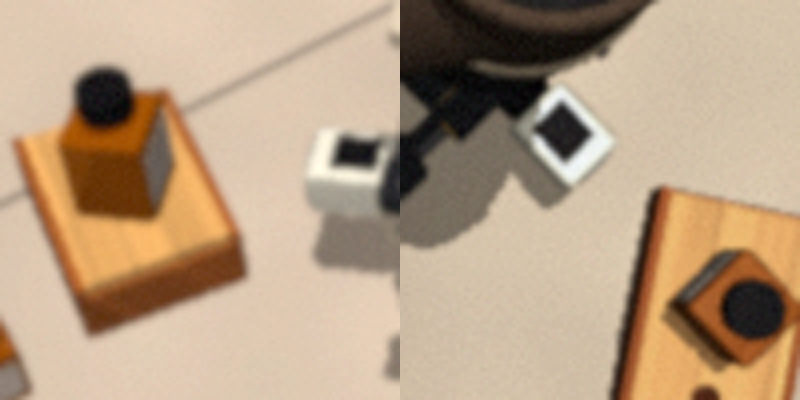

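The wand faces the vial. In the top crop the head's nose edge runs from about (614,142) to (567,188) and its rear edge from (520,130) to (565,86). I'll check aim and range from these.

Run:
```python
from h import *
t=pickle.load(open("c3.pkl","rb"))["top"];s=pickle.load(open("c3.pkl","rb"))["scene"]
f=lambda P:(np.array(P)+.5)/4-.5+[330,225]
img=cv2.resize(t["img"],None,fx=8,fy=8,interpolation=cv2.INTER_CUBIC)
hsv=cv2.cvtColor(img,cv2.COLOR_RGB2HSV);S,V=hsv[...,1],hsv[...,2]
def rect(x0,x1,y0,y1,cond,z,n):
    M=np.zeros(V.shape,np.uint8); sl=np.s_[y0*8:y1*8,x0*8:x1*8]; M[sl]=cond[sl]
    M=cv2.morphologyEx(M,cv2.MORPH_OPEN,np.ones((9,9)))
    c=max(cv2.findContours(M,0,2)[0],key=cv2.contourArea); b=(cv2.boxPoints(cv2.minAreaRect(cv2.convexHull(c)))+.5)/8-.5
    w=ray(t,b,z)[:,:2]; e=np.diff(w[:3],axis=0); print(n,w.round(4).tolist(),w.mean(0).round(4),np.hypot(*e.T).round(4),np.degrees(np.arctan2(e[:,1],e[:,0])).round(1))
rect(355,388,243,275,((V>130)&(S<40)),.084,"head")
rect(396,432,284,322,((S>150)&(V>60)&(V<110))|((V<40)),.098,"vial")
print("hand",ray(t,f([(214,142),(167,188),(120,130),(165,86)]),.084)[:,:2].round(4).tolist())
w=np.array([.5927,-.0623]);u=-np.array([np.cos(np.radians(45.5)),np.sin(np.radians(45.5))])
print("expected nose",w+.0953*u,"head c",w+.0728*u)
# scene: predicted label corners vs image
C=np.array([.4545,-.203]);n=-u;p=np.array([-n[1],n[0]])
for zz in(.04,.098): print(zz,[(proj(s,[*(C+.022*n+k*p),zz])[0]-[190,215]).dot(4*np.eye(2)).round(0).tolist() for k in(-.022,.022)], [(proj(t,[*(C+.022*n+k*p),zz])[0]-[330,225]).dot(4*np.eye(2)).round(0).tolist() for k in(-.022,.022)])
```

```text
head [[0.5442, -0.0861], [0.5686, -0.111], [0.5364, -0.1423], [0.5122, -0.1174]] [ 0.5404 -0.1142] [0.0348 0.0449] [ -45.6 -135.8]
vial [[0.4512, -0.1711], [0.4854, -0.2029], [0.4532, -0.238], [0.4193, -0.2061]] [ 0.4523 -0.2045] [0.0467 0.0476] [ -43.  -132.5]
hand [[0.5365, -0.1388], [0.5122, -0.1149], [0.5414, -0.0902], [0.5648, -0.1132]]
expected nose [ 0.52590335 -0.13027277] head c [ 0.54167381 -0.11422463]
0.04 [[155.0, 223.0], [176.0, 161.0]] [[319.0, 243.0], [261.0, 300.0]]
0.098 [[138.0, 148.0], [161.0, 86.0]] [[342.0, 243.0], [281.0, 304.0]]
```

Aim, range and squareness agree to about 1–2 mm and 1°. I'll hold here.

>>> arm_command:
  travel:
    - [0, 0, 0]
    - [0, 0, 0]
    - [0, 0, 0]
    - [0, 0, 0]
    - [0, 0, 0]
    - [0, 0, 0]
    - [0, 0, 0]
    - [0, 0, 0]
    - [0, 0, 0]
    - [0, 0, 0]
    - [0, 0, 0]
    - [0, 0, 0]
    - [0, 0, 0]
    - [0, 0, 0]
    - [0, 0, 0]
    - [0, 0, 0]
    - [0, 0, 0]
    - [0, 0, 0]
    - [0, 0, 0]
    - [0, 0, 0]
  delta_rot:
    - [0, 0, 0]
    - [0, 0, 0]
    - [0, 0, 0]
    - [0, 0, 0]
    - [0, 0, 0]
    - [0, 0, 0]
    - [0, 0, 0]
    - [0, 0, 0]
    - [0, 0, 0]
    - [0, 0, 0]
    - [0, 0, 0]
    - [0, 0, 0]
    - [0, 0, 0]
    - [0, 0, 0]
    - [0, 0, 0]
    - [0, 0, 0]
    - [0, 0, 0]
    - [0, 0, 0]
    - [0, 0, 0]
    - [0, 0, 0]

```text
time_s: 15.62
tcp_pos: [0.5926, -0.0625, 0.0756]
eef_rot: [180.0, -0.0, -134.5]
contact_force: [-0.3, -0.7, -1.5]
gripper_width: 0.0261
gripper_force: 24.9
```

>>> arm_command:
  travel:
    - [0, 0, 0]
    - [0, 0, 0]
    - [0, 0, 0]
    - [0, 0, 0]
    - [0, 0, 0]
    - [0, 0, 0]
    - [0, 0, 0]
    - [0, 0, 0]
  delta_rot:
    - [0, 0, 0]
    - [0, 0, 0]
    - [0, 0, 0]
    - [0, 0, 0]
    - [0, 0, 0]
    - [0, 0, 0]
    - [0, 0, 0]
    - [0, 0, 0]

```text
time_s: 16.62
tcp_pos: [0.5927, -0.0626, 0.0756]
eef_rot: [-180.0, -0.0, -134.5]
contact_force: [0.1, -1.2, -0.6]
gripper_width: 0.0258
gripper_force: 24.9
```

>>> arm_command:
  travel:
    - [0.01, 0.01, 0]
    - [0.03, 0.03, 0]
    - [0.05, 0.05, 0]
    - [0.06, 0.06, -0.02]
    - [0.06, 0.06, -0.05]
    - [0.06, 0.06, -0.08]
    - [0.06, 0.06, -0.095]
    - [0.06, 0.06, -0.102]
    - [0.06, 0.06, -0.106]
    - [0.06, 0.06, -0.107]
    - [0.06, 0.06, -0.107]
    - [0.06, 0.06, -0.107]
  delta_rot:
    - [0, 0, 0]
    - [0, 0, 0]
    - [0, 0, 0]
    - [0, 0, 0]
    - [0, 0, 0]
    - [0, 0, 0]
    - [0, 0, 0]
    - [0, 0, 0]
    - [0, 0, 0]
    - [0, 0, 0]
    - [0, 0, 0]
    - [0, 0, 0]

```text
time_s: 18.12
tcp_pos: [0.6228, -0.0325, 0.0224]
eef_rot: [-180.0, 0.0, -134.5]
contact_force: [-0.3, 0.3, -0.5]
gripper_width: 0.0261
gripper_force: 24.9
```

>>> arm_command:
  travel:
    - [0, 0, -0.001]
    - [0, 0, -0.002]
    - [0, 0, -0.002]
    - [0, 0, -0.002]
  delta_rot:
    - [0, 0, 0]
    - [0, 0, 0]
    - [0, 0, 0]
    - [0, 0, 0]

```text
time_s: 18.62
tcp_pos: [0.6228, -0.0325, 0.0216]
eef_rot: [-180.0, 0.0, -134.5]
contact_force: [-2.0, 1.0, 5.9]
gripper_width: 0.0257
gripper_force: 24.9
```

>>> arm_command:
  travel:
    - [0, 0, 0]
    - [0, 0, 0]
    - [0, 0, 0]
    - [0, 0, 0]
    - [0, 0, 0]
    - [0, 0, 0]
    - [0, 0, 0.04]
    - [0, 0, 0.12]
    - [0, 0, 0.2]
    - [0, 0, 0.28]
    - [0, 0.1, 0.34]
    - [0, 0.2, 0.4]
    - [0, 0.3, 0.4]
    - [0, 0.4, 0.4]
    - [0, 0.5, 0.4]
    - [0, 0.5, 0.4]
    - [0, 0.5, 0.4]
  delta_rot:
    - [0, 0, 0]
    - [0, 0, 0]
    - [0, 0, 0]
    - [0, 0, 0]
    - [0, 0, 0]
    - [0, 0, 0]
    - [0, 0, 0]
    - [0, 0, 0]
    - [0, 0, 0]
    - [0, 0, 0]
    - [0, 0, 0]
    - [0, 0, 0]
    - [0, 0, 0]
    - [0, 0, 0]
    - [0, 0, 0]
    - [0, 0, 0]
    - [0, 0, 0]
  grip: 1

```text
time_s: 20.75
tcp_pos: [0.6224, 0.2175, 0.2208]
eef_rot: [180.0, -0.0, -134.5]
contact_force: [0.0, -0.3, 1.0]
gripper_width: 0.0876
gripper_force: 0.0
```

Run:
```python
from h import *
from plant import r
d={n:mean_cap(n,2) for n in("scene","top")}
cv2.imwrite("pics/v4.png",np.hstack([crop(d["scene"],100,180,400,300,1),crop(d["top"],240,130,400,300,1)]))
print(r.get_state()["time_s"])
```

```text
20.95
```

View pics/v4.png

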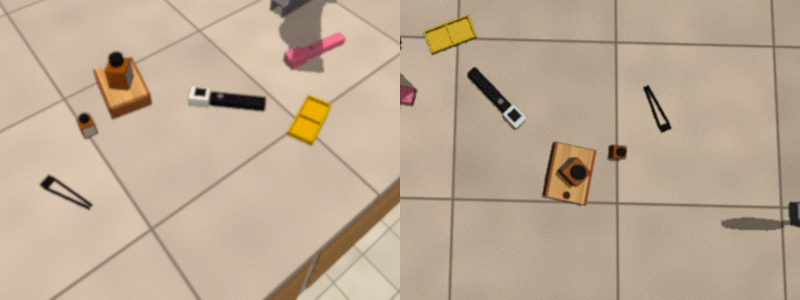

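The wand lies flat with its display up (top crop 497,98). The vial (573,172), tray (450,35) and tweezer (657,108) look undisturbed, and the gripper is clear of everything.

```bash
python3 -c "
from plant import close_job
print(close_job())"
```

```text
the job is handed in; nothing more can be done
None
```

The job is handed in at about 21 s: I drew the wand out by its head, laid it down and regripped it by the handle, held it on the vial's label from about 8 cm for over 3 s, and laid it back flat, display up, with the vial, tray and tweezer looking undisturbed in the final pictures.

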